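Clip the night-light into its sprung cradle

ROBOT

A 6-joint arm with a two-finger parallel gripper is mounted at the origin on the work surface. World frame = base frame: x ahead of the robot, y to its left, z up, the work surface at z = 0. Lengths are in mm, angles in rad, forces in N, time in s.
With the tool pointing down it reaches from about 275 to 750 mm from the base axis. Payload 10.2 kg.
Tool frame: the origin (TCP) lies between the finger pads; the fingertips stand 22 mm ahead of it and the grasp point (between the pads) lies 3 mm ahead of it (ctrl.nose_length is the distance from the TCP to the fingertips, in mm); y points along the fingers, z is the direction in which the jaws open and shut, and the axes are right-handed (so a half turn about y gives the same grasp; the last joint's range is limited). The gripper opens to 85 mm and grips with 20 to 120 N. Pads are 22 mm wide; open, the fingers measure 114 mm over their backs; the gripper's body (76 mm by 85 mm) begins 54 mm behind the grasp point. The pads swing forward as they close: fully open they stand 13 mm farther back than shut.
Start: joints at [1.032, 0.313, 1.498, -0, 1.331, -0.223], TCP at [163.066, 499.04, 253.294] pointing down, gripper open.
Joint ranges: [-2.94, 2.94], [-0.97, 2.17], [0.19, 2.56], [-1.23, 4.37], [0.02, 3.11], [-2.88, 2.88]. Speed limits (rad/s): [2.39, 2.39, 3.01, 3.14, 3.14, 3.14].

INTERFACE

Orientations are given as a unit quaternion [w, x, y, z].
In Python, from rig import ctrl, eyes, models gives the robot as it stands.
- The arm moves only by the shell command python3 -m crank 'ROWS' [FORCE]. ROWS is JSON, a list of rows, each an object with "dp": the shift along the tool's x, y, z in mm, a list of three; "roll": the turn about the tool's y in rad; "gripper": the closure in counts, from 0 (fully open) to 255 (shut). A call has 1 to 10 rows; each row is the pose to reach, as a shift and turn from the pose commanded when the call began, along the tool's axes at that moment; what a row does not reach only later rows make up. A row lasts 1/12 s, in which the tool goes at most 41.7 mm and 7.16 degrees, less where a joint would pass 70% of its speed; a pose out of reach is approached as far as the arm can. A call with a gripper value outside its range is refused whole. The fingers move at their own pace and stop on an object; FORCE is the grip in N (left out, the last holds). Time passes only in rows, so rows that repeat a pose let the fingers close. It gives the time, the measured TCP pose, the force and the opening at its end, in the units of the state.
- ctrl.sense(): the state, without advancing time (a new reading comes with each control period).
- eyes.capture(name): name is "scene" or "top"; returns a dict with "color" (400x640x3 uint8, red, green, blue), "fx", "fy", "cx", "cy" (pixels), "R" (3x3) and "t" (3): a world point X has camera coordinates R X + t. Camera axes: x right, y down, z forward; pixel columns grow to the right and rows downward; lengths in mm; the calibration is good to about 2 mm. A picture is of the moment at which its call begins. There is no depth.
- ctrl.finish_job(): hands the job in, once; it reports no verdict.
Trained networks look in a picture, given as the dict that the camera call returned (one of the last four; its "shot" number tells which), for a name from the list of things; names that differ only in an ending like _2 or _b are one class to them, and where a whole thing is asked for, a point or a joint stands for the part that bears it (a point fixed in the world has none). Each returns a list of dicts, best first, with "confidence" (0 to 1); they miss things now and then, are a little off and sometimes report something else, mostly with a low value. They report only what shows in the picture. A call takes as long as a camera call.
- models.spot_in(picture, label): "extent" ([centre column, centre row, width, height] in pixels, round what is visible of it).
- models.spot_point(picture, label): "centre" ([column, row] in pixels: a listed point, or the origin of a listed thing).
The state is a dict: "time_s": time; "joints": joint angles; "dq": joint speeds; "tau": joint torques, N m; "eef_pos": TCP position; "ee_rot": TCP orientation; "force": force on the tool from outside, world axes, zero at the start; "wrist_torque": the same for the moment, N m; "grip_width": opening from 0.0 (shut) to 1.0 (fully open).
Only numpy, scipy, OpenCV 4.12 (cv2) and the standard library are available. Lean on these libraries where they do the work, as an engineer would, in place of code of your own. Each camera call takes 0.05 s, during which the arm holds its last target. There are 200 camera calls.

TASK

Clip the yellow-plated night-light into its sprung cradle on the nightstand: holding it tilted, push one end of its plate under the lip of the blue jaw and on against the spring until the other end, lowered, clears the lip of the grey jaw, then let the two springs centre it so that the plate lies flat and square under both lips. Work by feel and gently, without ramming the jaws into their stops or pressing on the lips, and leave the other things on the nightstand where they are.

Things in the scene. Friction and masses are not known exactly. Their poses are not given: they have to be found in the camera images.
- nightlight: Loose night-light, 0.14-0.28 kg: yellow plate 120 (own x) x 60 (y) x 10 mm, on its middle a white light block 56 (x) x 34 (y) mm reaching 50 mm above the plate's underside; grasp it across the 34 mm. Origin: centre of the underside, z up. Both ends (own +x, -x) are alike; either may go into either jaw. Starts flat on the nightstand, clear of the cradle.
- cradle: Sprung cradle, fixed. White base 200 (own x) x 70 (y) x 12 mm; origin: centre of its underside, z up. On it a carriage with two facing jaws 44 mm wide: blue at own -x, grey at +x. The carriage is clamped up to 8 mm either way along x off the base's middle; this is NOT reported: feel for the jaws. Clipped in, the plate's underside is at 20 mm and each jaw is 6 mm out. Above 20 N the cradle is damaged.
- blue_end (a point): Point on the white base (not on the jaw): end of the base on the blue side, 100 mm from its middle, top face. The blue jaw slides outwards against a spring, 3 N preload + 180 N/m (damping 40 N s/m), up to a hard stop at 22 mm (7 N). With the plate's end on its back wall, the other end clears the resting grey lip only when the blue jaw is 17 to 22 mm back.
- grey_end (a point): Point on the white base: its end on the grey side, top face. Both jaws alike, at rest, out from the carriage's middle: ledge 36-54 mm, its top 20 mm above the nightstand; back wall at 54 mm, 12 mm thick, 40 mm high; lip overhanging inwards to 49 mm, at 35-40 mm height (groove 15 mm high, 5 deep). Grey jaw: same spring as blue, but yields only 9 mm.
- jar: Closed glass jar, 68 mm across, 95 mm high, steel cap, standing; origin at the centre of its underside. Leave alone.
- mug: White ceramic mug, 80 mm across, 90 mm high, with a cat-shaped handle on its own +y side reaching 72 mm from the axis; origin at the centre of its underside. Leave alone.
- pacifier: Blue pacifier, 42 mm across, 35 mm high, lying teat up; origin at the centre of its underside. Leave alone.
- teether: Beech teething ring, 68 mm outside, 12 mm thick, lying flat; origin at the centre of its underside. Leave alone.

How it is judged:
By the outcome, as a careful person would: the job done as asked, in the order asked, and still so for the second after the job is handed in, with the robot touching nothing.
It also fails if it takes over 59 s, if anything falls off the work surface, if the arm or the gripper's body presses on something with over 40 N, if the wrist force passes 120 N, or if a joint passes its speed limit or range.

## Working session

There is one attempt and no reset: what is moved stays moved. The work goes in short steps, Python scripts to look and compute and a shell command to move; the robot and the scene stay as the last step left them, time stands still between calls to the robot, and variables do not carry over. Pictures are saved under pics/ and viewed, about 8 in all and at most 12, crops included, and the job is handed in when it is done.

```bash
ls; mkdir -p pics; python3 - <<'E'
from rig import ctrl,eyes,models
import cv2,numpy as np
s=ctrl.sense();print(s)
for n in("scene","top"):
    p=eyes.capture(n);cv2.imwrite(f"pics/{n}0.png",p["color"][:,:,::-1])
    print(n,p["fx"],p["fy"],p["cx"],p["cy"],np.round(p["R"],3).tolist(),np.round(p["t"]).tolist())
    for l in["nightlight","cradle","blue_end","grey_end","jar","mug","pacifier","teether"]:
        print(l,[(np.round(d["centre"],1).tolist(),round(d["confidence"],2)) for d in models.spot_point(p,l)[:2]],[(np.round(d["extent"]).tolist(),round(d["confidence"],2)) for d in models.spot_in(p,l)[:1]])
E
```

```text
pics
{'time_s': 0.0, 'joints': array([ 1.03157569e+00,  3.13431286e-01,  1.49844691e+00,  3.37579836e-06,
        1.33101378e+00, -2.23436638e-01]), 'dq': array([ 1.95651880e-03,  5.45117436e-05, -1.67394027e-03,  1.48286479e-03,
       -1.38171015e-03, -2.55618648e-04]), 'tau': array([ 2.97016859e-04, -4.12268937e+01, -2.59743226e+01, -1.73308385e-04,
        3.99286626e-03, -3.21708023e-05]), 'eef_pos': array([162.94945472, 498.82269867, 252.74093884]), 'ee_rot': array([-0.69788489,  0.69873679, -0.11135549,  0.11101141]), 'force': array([0.55560637, 0.79258235, 0.88923858]), 'wrist_torque': array([ 0.01493525,  0.00895974, -0.01458548]), 'grip_width': 1.0005170241033565}
scene 501.3006946313562 501.3006946313562 317.2478178008376 208.14813119103346 [[0.258, 0.966, 0.013], [0.666, -0.168, -0.727], [-0.7, 0.196, -0.687]] [-115.0, -338.0, 1628.0]
nightlight [([390.5, 197.4], 0.91)] [([392.0, 194.0, 48.0, 26.0], 0.55)]
cradle [([257.2, 235.8], 0.65)] [([260.0, 236.0, 89.0, 35.0], 0.95)]
blue_end [([348.6, 284.7], 0.7), ([216.9, 229.5], 0.57)] [([260.0, 234.0, 88.0, 33.0], 0.83)]
grey_
[... 463 characters left out ...]
 [-0.986, 0.021, -0.164], [0.164, -0.011, -0.986]] [-7.0, 580.0, 712.0]
nightlight [([225.2, 238.7], 0.92)] [([223.0, 241.0, 66.0, 48.0], 0.83)]
cradle [([398.8, 205.4], 0.89)] [([397.0, 207.0, 99.0, 64.0], 0.9)]
blue_end [([291.3, 301.4], 0.21)] [([397.0, 205.0, 100.0, 63.0], 0.55)]
grey_end [([351.7, 184.5], 0.91)] [([397.0, 206.0, 102.0, 67.0], 0.81)]
jar [([314.2, 121.6], 0.9), ([349.7, 184.9], 0.63)] [([312.0, 111.0, 30.0, 47.0], 0.56)]
mug [([231.2, 116.4], 0.64), ([315.0, 120.6], 0.32)] [([224.0, 105.0, 50.0, 58.0], 0.63)]
pacifier [([291.3, 305.0], 0.77)] [([294.0, 302.0, 20.0, 21.0], 0.69)]
teether [([349.9, 186.4], 0.72), ([373.7, 318.1], 0.67)] [([379.0, 319.0, 39.0, 40.0], 0.74)]
```

```bash
python3 - <<'E'
import cv2
a=cv2.imread("pics/top0.png")[80:350,170:480];cv2.imwrite("pics/topc.png",cv2.resize(a,None,fx=2.2,fy=2.2,interpolation=3))
a=cv2.imread("pics/scene0.png")[140:320,190:480];cv2.imwrite("pics/scenec.png",cv2.resize(a,None,fx=2.7,fy=2.7,interpolation=3))
E
```

```text
(no output)
```

View pics/topc.png

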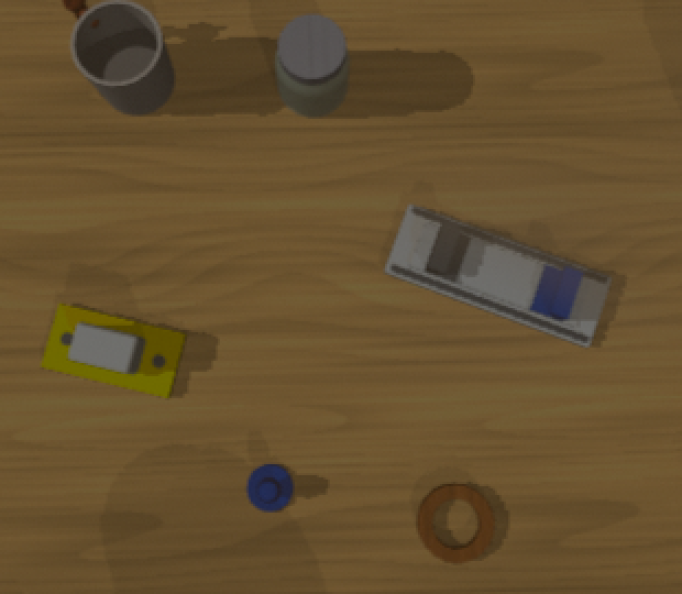

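View pics/scenec.png

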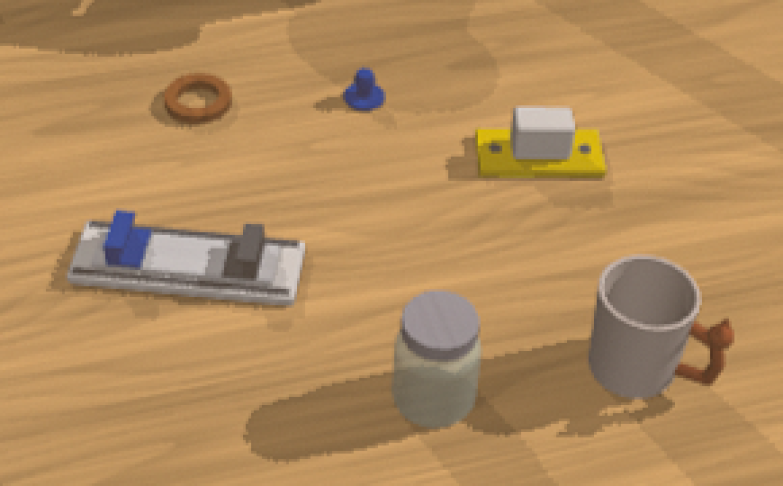

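The pictures show the yellow plate at crop (42–186, 303–397) on the left. The cradle is on the right, blue jaw at (558,292) and grey at (447,250). The jar and mug stand behind, the pacifier and ring in front. The moves can't tilt the tool, so the light will have to pivot in the grip. Next I'll zoom in on the cradle for measuring.

```bash
python3 - <<'E'
import cv2,numpy as np
a=cv2.imread("pics/top0.png")[168:242,342:452];a=cv2.resize(a,None,fx=5,fy=5,interpolation=2)
b=cv2.imread("pics/scene0.png")[212:256,208:318];b=cv2.resize(b,None,fx=5,fy=5,interpolation=2)
cv2.imwrite("pics/cr.png",np.vstack([np.clip(a*1.8,0,255).astype('u1'),b]))
for n in("top0","scene0"):
    im=cv2.imread(f"pics/{n}.png");h=cv2.cvtColor(im,cv2.COLOR_BGR2HSV)
    m=cv2.inRange(h,(24,200,60),(35,255,255));c=max(cv2.findContours(m,0,1)[0],key=cv2.contourArea)
    r=cv2.minAreaRect(c);print(n,cv2.contourArea(c),np.round(cv2.boxPoints(r),1).tolist(),cv2.approxPolyDP(cv2.convexHull(c),3,True)[:,0].tolist())
E
```

```text
top0 1733.0 [[188.1999969482422, 246.3000030517578], [195.5, 216.89999389648438], [254.10000610351562, 231.5], [246.8000030517578, 260.8999938964844]] [[196, 219], [254, 232], [246, 260], [189, 246]]
scene0 435.0 [[366.0, 188.0], [413.0, 188.0], [413.0, 204.0], [366.0, 204.0]] [[412, 204], [368, 204], [366, 188], [410, 188]]
```

View pics/cr.png

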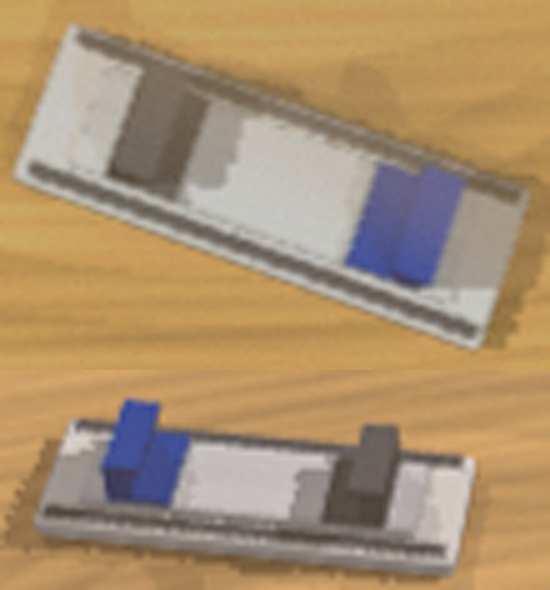

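```bash
cat >fit.py <<'E'
import numpy as np
from rig import eyes
from scipy.optimize import least_squares
P={n:eyes.capture(n) for n in("top","scene")}
def proj(p,X):
    c=np.asarray(X,float)@np.array(p["R"]).T+np.array(p["t"]);return np.c_[p["fx"]*c[:,0]/c[:,2]+p["cx"],p["fy"]*c[:,1]/c[:,2]+p["cy"]]
def W(q,L): # pose x,y,yaw ; local pts
    L=np.asarray(L,float);c,s=np.cos(q[2]),np.sin(q[2]);return np.c_[q[0]+c*L[:,0]-s*L[:,1],q[1]+s*L[:,0]+c*L[:,1],L[:,2]]
E
python3 - <<'E'
from fit import *
T=lambda l:np.array(l,float)/5+[342,168]
S=lambda l:(np.array(l,float)-[0,370])/5+[208,212]
# own frame: grey +x. top view: columns grow to -y, rows to -x
bt=T([[72,25],[529,188],[482,346],[15,180]]); bs=S([[75,420],[475,457],[450,562],[38,525]])
# order top: grey/far, blue/far, blue/near, grey/near (far=+world x => own y sign?)
# grey = +ownx points to world +y; own +y = world -x (near)
Lb=[[100,-35,12],[-100,-35,12],[-100,35,12],[100,35,12]]
Ls=[[-100,35,12],[100,35,12],[100,-35,12],[-100,-35,12]]
for use in("both","top","scene"):
    def f(q):
        r=[]
        if use!="scene": r.append(proj(P["top"],W(q,Lb))-bt)
        if use!="top": r.append(proj(P["scene"],W(q,Ls))-bs)
        return np.concatenate(r).ravel()
    o=least_squares(f,[550,-120,1.9],loss='soft_l1');print(use,o.x.round(3),o.fun.round(1))
    if use=="both":q=o.x
# jaw tops
jt=T([[418,165],[467,172],[437,285],[395,277]]);
def wl(off,s): return [[s*49+off,-22,40],[s*66+off,-22,40],[s*66+off,22,40],[s*49+off,22,40]]
gt=T([[193,75],[147,64],[110,175],[152,190]])
for off in(-8,-4,0,4,8):
    print(off,(proj(P["top"],W(q,wl(off,-1)))-jt).mean(0).round(1),(proj(P["top"],W(q,wl(off,1)))-gt).mean(0).round(1))
yt=np.array([[196,218],[254.5,231.7],[246.5,261],[188.5,246.5]]);ys=np.array([[366.5,188],[412.5,188],[414,204.3],[367.5,204.3]])
Lt=[[60,-30,10],[-60,-30,10],[-60,30,10],[60,30,10]];L2=[[-60,30,10],[60,30,10],[60,-30,10],[-60,-30,10]]
for use in("both","top","scene"):
    def f(q):
        r=[]
        if use!="scene": r.append(proj(P["top"],W(q,Lt))-yt)
        if use!="top": r.append(proj(P["scene"],W(q,L2))-ys)
        return np.concatenate(r).ravel()
    o=least_squares(f,[450,250,1.8],loss='soft_l1');print("light",use,o.x.round(3),o.fun.round(1))
from rig import ctrl
print(ctrl.nose_length)
from scipy.spatial.transform import Rotation as R
s=ctrl.sense();e=s["ee_rot"];print(R.from_quat([*e[1:],e[0]]).as_matrix().round(3))
E
```

```text
both [ 568.884 -177.859  -17.654] [-1.4 -1.8  0.3 -1.  -0.5 -0.1 -1.4 -1.1 -2.4 -1.9 -1.  -1.9 -0.1 -1.3
 -2.6 -1.9]
top [ 566.833 -179.352    1.2  ] [-0.8 -0.6  1.1 -0.2  0.4  0.8 -0.6  0.1]
scene [ 575.261 -175.221   -5.089] [-1.  -0.4  0.7 -0.2  1.6  0.5 -1.2 -0.3]
-8 [2.9 0.2] [ 2.7 -0.2]
-4 [ 0.9 -0.5] [ 0.8 -0.9]
0 [-1.  -1.2] [-1.1 -1.5]
4 [-3.  -1.9] [-3.1 -2.2]
8 [-5.  -2.6] [-5.  -2.9]
light both [507.248 175.303   1.314] [ 0.  -1.3 -0.7 -1.1 -0.6 -0.9 -1.  -0.5 -1.7 -2.  -2.3 -1.6 -0.6 -2.5
 -1.  -2.9]
light top [505.364 174.123   1.315] [ 0.6 -0.3 -0.2 -0.2  0.   0.1 -0.4  0.4]
light scene [516.397 175.751   1.301] [-0.3  0.  -0.6  0.7  0.9 -0.   0.1 -0.7]
22.0
[[ 0.951 -0.     0.311]
 [-0.311 -0.     0.951]
 [ 0.    -1.    -0.   ]]
```

Fits agree to a few mm: light at about (507,174) with yaw 1.315, cradle at about (568,-178) with yaw 1.2, carriage shifted about 2 mm towards blue. I'll now move above the light with tool x pointing the way of the insertion.

```bash
python3 -m crank '[{"dp":[430,130,-202],"roll":1.51,"gripper":0},{"dp":[430,130,-202],"roll":1.51,"gripper":0},{"dp":[430,130,-202],"roll":1.51,"gripper":0},{"dp":[430,130,-202],"roll":1.51,"gripper":0},{"dp":[430,130,-202],"roll":1.51,"gripper":0},{"dp":[430,130,-202],"roll":1.51,"gripper":0},{"dp":[430,130,-202],"roll":1.51,"gripper":0},{"dp":[430,130,-202],"roll":1.51,"gripper":0},{"dp":[430,130,-202],"roll":1.51,"gripper":0},{"dp":[430,130,-202],"roll":1.51,"gripper":0}]'
cat >go.py <<'E'
# prints dp (tool axes) and roll from the present pose to world target x y z yaw(of tool x)
import sys,numpy as np
from rig import ctrl
from scipy.spatial.transform import Rotation as R
s=ctrl.sense();e=s["ee_rot"];M=R.from_quat([*e[1:],e[0]]).as_matrix()
yaw=np.arctan2(M[1,0],M[0,0])
print("t",round(s["time_s"],2),"pos",s["eef_pos"].round(1),"yaw",yaw.round(3),"downness",M[2,1].round(4),"F",s["force"].round(1),"Ftool",(M.T@s["force"]).round(2),"Mtool",(M.T@s["wrist_torque"]).round(3),"grip",round(s["grip_width"],3),"j6",s["joints"][5].round(2))
if len(sys.argv)>4:
    t=np.array(sys.argv[1:5],float)
    print("dp",(M.T@(t[:3]-s["eef_pos"])).round(1),"roll",round((yaw-t[3]+np.pi)%(2*np.pi)-np.pi,3))
E
python3 go.py 509 180 120 -1.826
```

```text
time_s: 2.63
eef_pos: [457.0, 221.9, 142.9]
ee_rot: [-0.5, 0.5, -0.5, 0.5]
force: [0.1, 0.9, 0.2]
grip_width: 0.995
t 2.63 pos [457.  221.9 142.9] yaw -1.572 downness -1.0 F [0.1 0.9 0.2] Ftool [-0.88 -0.16  0.05] Mtool [ 0.039  0.06  -0.017] grip 0.995 j6 0.22
dp [41.9 23.  52. ] roll 0.254
```

```bash
python3 -m crank '[{"dp":[42,23,52],"roll":0.254,"gripper":0},{"dp":[42,23,52],"roll":0.254,"gripper":0},{"dp":[42,23,52],"roll":0.254,"gripper":0},{"dp":[42,23,52],"roll":0.254,"gripper":0}]'
python3 go.py
python3 - <<'E'
from fit import *
import cv2
from rig import ctrl
from scipy.spatial.transform import Rotation as R
s=ctrl.sense();e=s["ee_rot"];M=R.from_quat([*e[1:],e[0]]).as_matrix()
out=[]
for n,(c,r) in(("top",(170,170)),("scene",(330,110))):
    a=P[n]["color"][r:r+110,c:c+150,::-1];a=cv2.resize(np.ascontiguousarray(a),None,fx=4,fy=4,interpolation=2)
    if n=="top":a=np.clip(a*1.6,0,255).astype('u1')
    pts=[s["eef_pos"]+M@[0,22-13,d] for d in(-42,42)]+[s["eef_pos"]]
    for u,v in proj(P[n],pts): cv2.circle(a,(int((u-c)*4),int((v-r)*4)),3,(0,0,255),-1)
    out.append(a)
cv2.imwrite("pics/g1.png",np.hstack(out)[:, :800] if 0 else cv2.resize(np.vstack(out),(409,600)))
E
```

```text
time_s: 2.97
eef_pos: [508.4, 181.0, 119.6]
ee_rot: [0.433, -0.434, 0.559, -0.558]
force: [-0.4, -0.3, -0.8]
grip_width: 0.999
t 2.97 pos [508.4 181.  119.6] yaw -1.822 downness -1.0 F [-0.4 -0.3 -0.8] Ftool [ 0.35  0.8  -0.32] Mtool [-0.016  0.     0.014] grip 0.999 j6 0.38
```

View pics/g1.png

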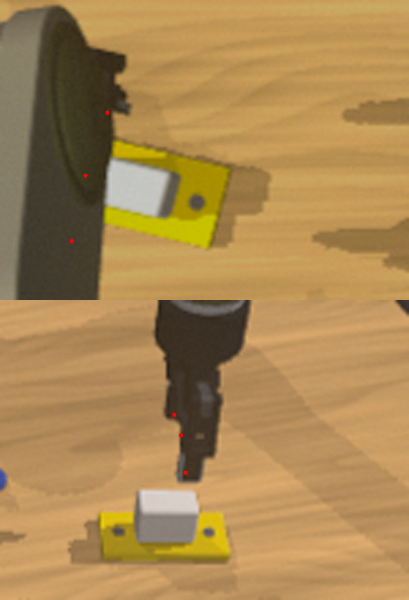

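The fingers straddle the white block and the projected tool points match the picture. Lowering to TCP z 37 and gripping at 20 N.

```bash
python3 -m crank '[{"dp":[0,40,0],"roll":0,"gripper":0},{"dp":[0,70,0],"roll":0,"gripper":0},{"dp":[0,82.5,0],"roll":0,"gripper":0},{"dp":[0,82.5,0],"roll":0,"gripper":0},{"dp":[0,82.5,0],"roll":0,"gripper":100},{"dp":[0,82.5,0],"roll":0,"gripper":160},{"dp":[0,82.5,0],"roll":0,"gripper":255},{"dp":[0,82.5,0],"roll":0,"gripper":255},{"dp":[0,82.5,0],"roll":0,"gripper":255},{"dp":[0,82.5,0],"roll":0,"gripper":255}]' 20; python3 go.py
```

```text
time_s: 3.9
eef_pos: [508.5, 182.1, 39.0]
ee_rot: [-0.435, 0.433, -0.558, 0.559]
force: [-1.4, 0.8, 7.7]
grip_width: 0.391
t 3.9 pos [508.5 182.1  39. ] yaw -1.82 downness -1.0 F [-1.4  0.8  7.7] Ftool [-0.45 -7.71 -1.51] Mtool [-0.255 -0.018  0.033] grip 0.391 j6 0.38
```

```bash
python3 -m crank '[{"dp":[0,0,0],"roll":0,"gripper":110},{"dp":[0,0,0],"roll":0,"gripper":110},{"dp":[0,-5,0],"roll":0,"gripper":110},{"dp":[0,-5,0],"roll":0,"gripper":110},{"dp":[0,-5,0],"roll":0,"gripper":255},{"dp":[0,-5,0],"roll":0,"gripper":255},{"dp":[0,-5,0],"roll":0,"gripper":255}]' 20; python3 go.py;  python3 -m crank '[{"dp":[0,-20,0],"roll":0,"gripper":255},{"dp":[0,-60,0],"roll":0,"gripper":255},{"dp":[0,-60,0],"roll":0,"gripper":255},{"dp":[0,-60,0],"roll":0,"gripper":255}]' 20; python3 go.py 
python3 - <<'E'
from fit import *
import cv2
a=P["scene"]["color"][100:210,330:450,::-1];cv2.imwrite("pics/g2.png",cv2.resize(np.ascontiguousarray(a),None,fx=4.5,fy=4.5,interpolation=2))
E
```

```text
time_s: 4.48
eef_pos: [508.1, 181.9, 43.1]
ee_rot: [-0.434, 0.434, -0.558, 0.558]
force: [-0.7, -0.5, 5.4]
grip_width: 0.393
t 4.48 pos [508.1 181.9  43.1] yaw -1.82 downness -1.0 F [-0.7 -0.5  5.4] Ftool [ 0.68 -5.36 -0.59] Mtool [-0.12   0.031 -0.121] grip 0.393 j6 0.38
time_s: 4.82
eef_pos: [508.6, 182.0, 104.0]
ee_rot: [-0.435, 0.433, -0.558, 0.559]
force: [0.3, -0.5, -2.6]
grip_width: 0.395
t 4.82 pos [508.6 182.  104. ] yaw -1.82 downness -1.0 F [ 0.3 -0.5 -2.6] Ftool [0.42 2.56 0.43] Mtool [-0.023 -0.003 -0.02 ] grip 0.395 j6 0.38
```

View pics/g2.png

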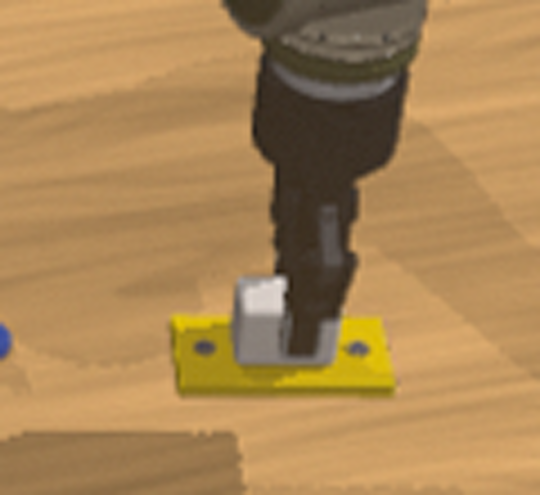

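The light is held level, gripped about 11 mm off centre towards its trailing end; the white block spans px 235–338 and the finger is at about 308. To tilt it, I'll press its leading end against the end face of the fixed base and lift, so it pivots in the pads. First I'll check the clearance to the jar.

```bash
python3 - <<'E'
from fit import *
p=P["top"];R=np.array(p["R"]);t=np.array(p["t"])
for n,(u,v) in dict(jar=(314.2,121.6),mug=(231.2,116.4),grey_end=(351.7,184.5)).items():
    z=12 if n=="grey_end" else 0
    d=R.T@[(u-p["cx"])/p["fx"],(v-p["cy"])/p["fy"],1];o=-R.T@t;print(n,(o+d*(z-o[2])/d[2]).round(0))
E
python3 go.py 636 -5 104 -1.942
```

```text
jar [751. -16.   0.]
mug [766. 160.   0.]
grey_end [610. -90.  12.]
t 5.02 pos [507.2 181.8 101.4] yaw -1.82 downness -1.0 F [-0.6 -0.7 -1.8] Ftool [ 0.84  1.8  -0.4 ] Mtool [-0.019 -0.051  0.03 ] grip 0.39 j6 0.38
dp [149.3  -2.9 170.9] roll 0.122
```

```bash
python3 -m crank '[{"dp":[149,-3,171],"roll":0.122,"gripper":255},{"dp":[149,-3,171],"roll":0.122,"gripper":255},{"dp":[149,-3,171],"roll":0.122,"gripper":255},{"dp":[149,-3,171],"roll":0.122,"gripper":255},{"dp":[149,-3,171],"roll":0.122,"gripper":255},{"dp":[149,-3,171],"roll":0.122,"gripper":255},{"dp":[149,-3,171],"roll":0.122,"gripper":255},{"dp":[149,-3,171],"roll":0.122,"gripper":255}]' 20; python3 go.py 636 -5 45 -1.942
```

```text
time_s: 5.68
eef_pos: [636.6, -5.4, 104.1]
ee_rot: [0.398, -0.399, 0.585, -0.583]
force: [-0.0, 0.5, -2.2]
grip_width: 0.391
t 5.68 pos [636.6  -5.4 104.1] yaw -1.943 downness -1.0 F [-0.   0.5 -2.2] Ftool [-0.43  2.18 -0.2 ] Mtool [ 0.009 -0.     0.032] grip 0.391 j6 0.18
dp [-0.2 59.1 -0.5] roll -0.001
```

```bash
python3 -m crank '[{"dp":[0,30,0],"roll":0,"gripper":255},{"dp":[0,50,0],"roll":0,"gripper":255},{"dp":[0,58.5,0],"roll":0,"gripper":255},{"dp":[0,58.5,0],"roll":0,"gripper":255},{"dp":[3,58.5,0],"roll":0,"gripper":255},{"dp":[6,58.5,0],"roll":0,"gripper":255},{"dp":[6,58.5,0],"roll":0,"gripper":255}]' 20; python3 go.py
python3 - <<'E'
from fit import *
import cv2
a=P["scene"]["color"][150:260,240:400,::-1];cv2.imwrite("pics/g3.png",cv2.resize(np.ascontiguousarray(a),None,fx=4.5,fy=4.5,interpolation=2))
E
```

```text
time_s: 6.27
eef_pos: [635.2, -10.8, 48.6]
ee_rot: [-0.4, 0.399, -0.583, 0.584]
force: [-0.5, -0.4, -2.2]
grip_width: 0.398
t 6.27 pos [635.2 -10.8  48.6] yaw -1.942 downness -1.0 F [-0.5 -0.4 -2.2] Ftool [ 0.52  2.17 -0.33] Mtool [-0.014 -0.039 -0.02 ] grip 0.398 j6 0.17
```

View pics/g3.png

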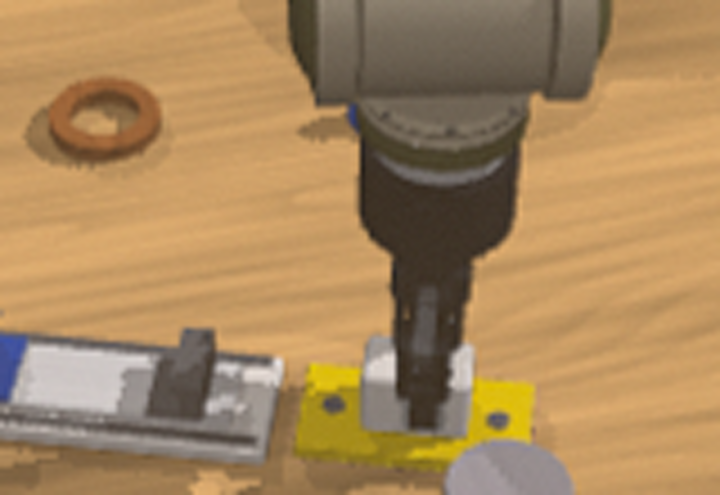

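Plate's left end at px 297–308, base end at about 280: a gap of about 10–12 mm, aligned. I'll lower it slightly and feel forward.

```bash
python3 -m crank '[{"dp":[2,3.5,0],"roll":0,"gripper":255},{"dp":[5,3.5,0],"roll":0,"gripper":255},{"dp":[8,3.5,0],"roll":0,"gripper":255},{"dp":[9,3.5,0],"roll":0,"gripper":255},{"dp":[9,3.5,0],"roll":0,"gripper":255}]' 20; python3 go.py;  python3 -m crank '[{"dp":[1,0,0],"roll":0,"gripper":255},{"dp":[2,0,0],"roll":0,"gripper":255},{"dp":[2,0,0],"roll":0,"gripper":255}]' 20; python3 go.py
```

```text
time_s: 6.78
eef_pos: [631.5, -19.0, 43.9]
ee_rot: [0.399, -0.399, 0.584, -0.584]
force: [0.5, 0.3, -1.8]
grip_width: 0.392
t 6.78 pos [631.5 -19.   43.9] yaw -1.942 downness -1.0 F [ 0.5  0.3 -1.8] Ftool [-0.43  1.8   0.32] Mtool [-0.002  0.027 -0.032] grip 0.392 j6 0.16
time_s: 7.03
eef_pos: [630.8, -20.6, 43.9]
ee_rot: [-0.399, 0.399, -0.584, 0.584]
force: [-0.1, -0.5, -2.1]
grip_width: 0.393
t 7.03 pos [630.8 -20.6  43.9] yaw -1.942 downness -1.0 F [-0.1 -0.5 -2.1] Ftool [0.51 2.07 0.11] Mtool [-0.037 -0.003  0.013] grip 0.393 j6 0.15
```

```bash
python3 -m crank '[{"dp":[2,0,0],"roll":0,"gripper":255},{"dp":[3,0,0],"roll":0,"gripper":255},{"dp":[3,0,0],"roll":0,"gripper":255}]' 20; python3 go.py|cut -c1-130;  python3 -m crank '[{"dp":[1,0,0],"roll":0,"gripper":255},{"dp":[2,0,0],"roll":0,"gripper":255},{"dp":[2,0,0],"roll":0,"gripper":255}]' 20; python3 go.py
```

```text
time_s: 7.28
eef_pos: [629.7, -23.4, 43.9]
ee_rot: [-0.399, 0.399, -0.584, 0.584]
force: [-0.2, 0.2, -1.2]
grip_width: 0.399
t 7.28 pos [629.7 -23.4  43.9] yaw -1.942 downness -1.0 F [-0.2  0.2 -1.2] Ftool [-0.09  1.16 -0.27] Mtool [-0.017  0.     0.009] 
time_s: 7.53
eef_pos: [629.7, -24.0, 44.4]
ee_rot: [0.4, -0.398, 0.584, -0.584]
force: [2.9, 6.4, -0.5]
grip_width: 0.396
t 7.53 pos [629.7 -24.   44.4] yaw -1.942 downness -1.0 F [ 2.9  6.4 -0.5] Ftool [-7.01  0.52  0.34] Mtool [0.004 0.119 1.414] grip 0.396 j6 0.15
```

```bash
python3 -m crank '[{"dp":[0.7,-1,0],"roll":0,"gripper":255},{"dp":[1.3,-2,0],"roll":0,"gripper":255},{"dp":[2,-3,0],"roll":0,"gripper":255},{"dp":[2.7,-4,0],"roll":0,"gripper":255},{"dp":[2.7,-4,0],"roll":0,"gripper":255}]' 20; python3 go.py;  python3 -m crank '[{"dp":[0.7,-1,0],"roll":0,"gripper":255},{"dp":[1.4,-2,0],"roll":0,"gripper":255},{"dp":[2.1,-3,0],"roll":0,"gripper":255},{"dp":[2.8,-4,0],"roll":0,"gripper":255},{"dp":[2.8,-4,0],"roll":0,"gripper":255}]' 20; python3 go.py
python3 - <<'E'
from fit import *
import cv2
a=P["scene"]["color"][160:260,240:400,::-1];cv2.imwrite("pics/g4.png",cv2.resize(np.ascontiguousarray(a),None,fx=4.5,fy=4.5,interpolation=2))
E
```

```text
time_s: 7.95
eef_pos: [628.6, -26.6, 48.3]
ee_rot: [0.4, -0.398, 0.584, -0.584]
force: [3.2, 6.5, -0.4]
grip_width: 0.394
t 7.95 pos [628.6 -26.6  48.3] yaw -1.942 downness -1.0 F [ 3.2  6.5 -0.4] Ftool [-7.2   0.43  0.68] Mtool [0.029 0.148 1.284] grip 0.394 j6 0.14
time_s: 8.37
eef_pos: [627.4, -29.4, 52.2]
ee_rot: [0.4, -0.398, 0.584, -0.584]
force: [2.4, 5.2, -0.1]
grip_width: 0.396
t 8.37 pos [627.4 -29.4  52.2] yaw -1.942 downness -1.0 F [ 2.4  5.2 -0.1] Ftool [-5.76  0.11  0.32] Mtool [0.025 0.111 1.054] grip 0.396 j6 0.14
```

View pics/g4.png

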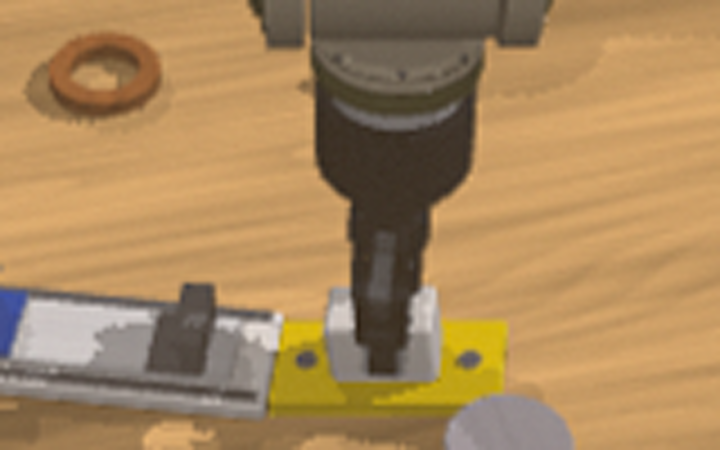

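It works: the plate's tip stays at the base end (px 280,320) while its far end rises, with a steady 6–7 N. Continuing.

```bash
python3 -m crank '[{"dp":[0.9,-1,0],"roll":0,"gripper":255},{"dp":[1.7,-2,0],"roll":0,"gripper":255},{"dp":[2.5,-3,0],"roll":0,"gripper":255},{"dp":[3.3,-3.8,0],"roll":0,"gripper":255},{"dp":[3.3,-3.8,0],"roll":0,"gripper":255}]' 20; python3 go.py;  python3 -m crank '[{"dp":[0.9,-1,0],"roll":0,"gripper":255},{"dp":[1.8,-2,0],"roll":0,"gripper":255},{"dp":[2.7,-3,0],"roll":0,"gripper":255},{"dp":[3.5,-3.7,0],"roll":0,"gripper":255},{"dp":[3.5,-3.7,0],"roll":0,"gripper":255}]' 20; python3 go.py
python3 - <<'E'
from fit import *
import cv2
a=P["scene"]["color"][160:260,240:400,::-1];cv2.imwrite("pics/g5.png",cv2.resize(np.ascontiguousarray(a),None,fx=4.5,fy=4.5,interpolation=2))
E
```

```text
time_s: 8.88
eef_pos: [626.2, -32.5, 56.0]
ee_rot: [0.4, -0.398, 0.584, -0.584]
force: [1.4, 5.4, -2.2]
grip_width: 0.392
t 8.88 pos [626.2 -32.5  56. ] yaw -1.942 downness -1.0 F [ 1.4  5.4 -2.2] Ftool [-5.58  2.17 -0.65] Mtool [0.016 0.102 1.116] grip 0.392 j6 0.13
time_s: 9.3
eef_pos: [624.9, -35.9, 59.6]
ee_rot: [0.4, -0.398, 0.584, -0.584]
force: [1.4, 5.7, -0.3]
grip_width: 0.394
t 9.3 pos [624.9 -35.9  59.6] yaw -1.942 downness -1.0 F [ 1.4  5.7 -0.3] Ftool [-5.78  0.36 -0.73] Mtool [-0.007  0.108  0.963] grip 0.394 j6 0.13
```

View pics/g5.png

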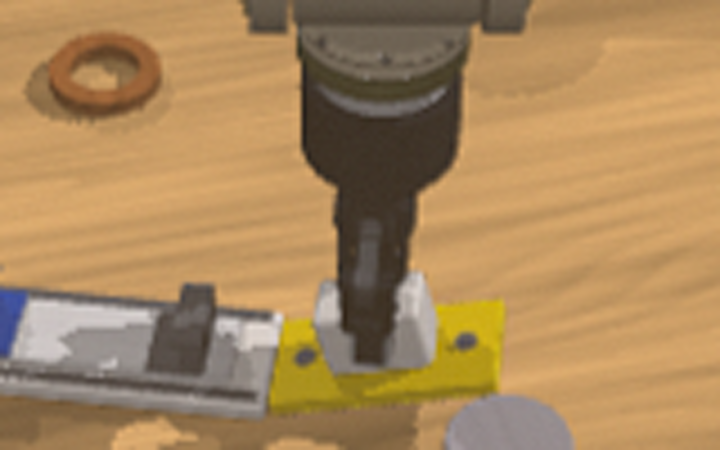

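```bash
python3 -m crank '[{"dp":[0.9,-1,0],"roll":0,"gripper":255},{"dp":[1.8,-2,0],"roll":0,"gripper":255},{"dp":[2.7,-3,0],"roll":0,"gripper":255},{"dp":[3.7,-3.7,0],"roll":0,"gripper":255},{"dp":[3.7,-3.7,0],"roll":0,"gripper":255}]' 20; python3 go.py; python3 -m crank '[{"dp":[-3,0,0],"roll":0,"gripper":255},{"dp":[-6,0,0],"roll":0,"gripper":255},{"dp":[-6,-30,0],"roll":0,"gripper":255},{"dp":[-6,-60,0],"roll":0,"gripper":255},{"dp":[-6,-60,0],"roll":0,"gripper":255}]' 25; python3 go.py
```

```text
time_s: 9.82
eef_pos: [623.4, -39.7, 63.4]
ee_rot: [0.4, -0.399, 0.584, -0.584]
force: [1.9, 5.7, -0.7]
grip_width: 0.391
t 9.82 pos [623.4 -39.7  63.4] yaw -1.942 downness -1.0 F [ 1.9  5.7 -0.7] Ftool [-6.    0.69 -0.27] Mtool [-0.035  0.096  1.009] grip 0.391 j6 0.12
time_s: 10.23
eef_pos: [627.7, -35.1, 128.9]
ee_rot: [-0.401, 0.397, -0.581, 0.586]
force: [1.0, 0.5, -0.3]
grip_width: 0.396
t 10.23 pos [627.7 -35.1 128.9] yaw -1.941 downness -1.0 F [ 1.   0.5 -0.3] Ftool [-0.81  0.33  0.78] Mtool [0.007 0.02  0.014] grip 0.396 j6 0.13
```

```bash
python3 -m crank '[{"dp":[146,0,0],"roll":0,"gripper":255},{"dp":[146,0,0],"roll":0,"gripper":255},{"dp":[146,0,0],"roll":0,"gripper":255},{"dp":[146,0,0],"roll":0,"gripper":255},{"dp":[146,15,0],"roll":0,"gripper":255},{"dp":[146,25,0],"roll":0,"gripper":255},{"dp":[146,25,0],"roll":0,"gripper":255},{"dp":[146,25,0],"roll":0,"gripper":255}]' 25; python3 go.py 572.7 -170.2 100 -1.942
python3 - <<'E'
from fit import *
import cv2
a=P["scene"]["color"][140:270,190:350,::-1];a=cv2.resize(np.ascontiguousarray(a),None,fx=4.5,fy=4.5,interpolation=2)
cv2.imwrite("pics/g6.png",a)
E
```

```text
time_s: 10.9
eef_pos: [572.3, -169.7, 97.3]
ee_rot: [0.399, -0.4, 0.584, -0.583]
force: [-0.3, 0.4, -0.7]
grip_width: 0.398
t 10.9 pos [ 572.3 -169.7   97.3] yaw -1.941 downness -1.0 F [-0.3  0.4 -0.7] Ftool [-0.21  0.66 -0.44] Mtool [ 0.023 -0.014 -0.054] grip 0.398 j6 -0.11
dp [ 0.3 -2.7  0.5] roll 0.001
```

View pics/g6.png

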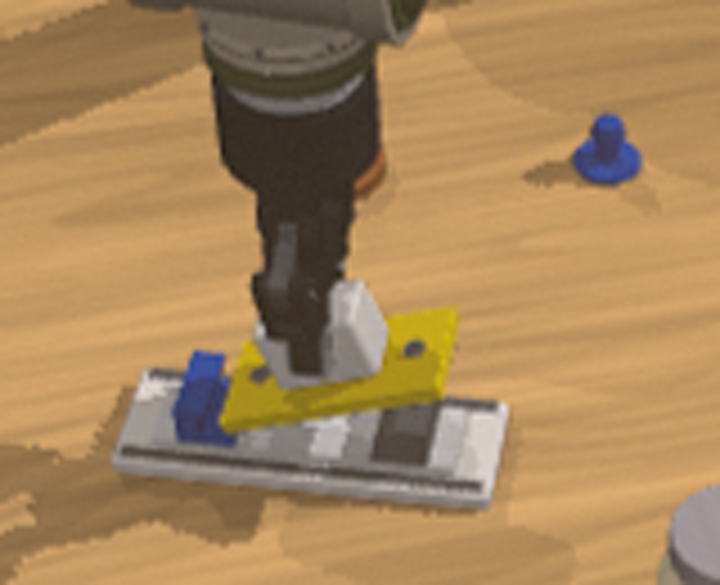

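```bash
python3 - <<'E'
from fit import *
p=P["scene"]
S=lambda l:np.array(l,float)/4.5+[190,140]
B=S([[148,372],[508,403],[494,500],[113,462]])
Ls=[[-100,35,12],[100,35,12],[100,-35,12],[-100,-35,12]]
q=least_squares(lambda q:(proj(p,W(q,Ls))-B).ravel(),[570,-175,1.2]).x;print(q.round(3))
for n,uv,y in(("lead bottom near",(224,431),-30),("trail bottom near",(438,401),-30),("lead top near",(221,414),-30),("trail top far",(458,310),30),("lead top far",(246,342),30)):
    for yy in(y-2,y+2):
        o=least_squares(lambda a:(proj(p,W(q,[[a[0],yy,a[1]]]))-S([uv])).ravel(),[0,30]);print(n,yy,o.x.round(1))
J=[("blue top wall/lip near corners",S([[178,413],[212,415]]))]
for uv in S([[178,405],[215,408],[192,352],[227,355]]):
    for yy in(-22,22):
        o=least_squares(lambda a:(proj(p,W(q,[[a[0],yy,a[1]]]))-uv).ravel(),[0,30]);print(uv.round(),yy,o.x.round(1))
E
```

```text
[ 576.348 -174.878    1.195]
lead bottom near -32 [-38.3  41.7]
lead bottom near -28 [-39.6  37.4]
trail bottom near -32 [72.3 78. ]
trail bottom near -28 [71.5 73.8]
lead top near -32 [-38.6  54.1]
lead top near -28 [-40.   49.8]
trail top far 28 [73.2 83.3]
trail top far 32 [72.4 79.4]
lead top far 28 [-40.   46.4]
lead top far 32 [-41.2  42.4]
[230. 230.] -22 [-63.9  47. ]
[230. 230.] 22 [-79.9  -0.1]
[238. 231.] -22 [-44.7  47.4]
[238. 231.] 22 [-59.6   0.3]
[233. 218.] -22 [-52.5  86.3]
[233. 218.] 22 [-67.9  41.4]
[240. 219.] -22 [-34.8  86.4]
[240. 219.] 22 [-49.2  41.6]
```

Picture: the light is tilted about 18° over the cradle. Its leading edge at (223,430) is just inside the blue jaw and about 37 mm up, and the grey end is well above the grey jaw. I'll lower it and feel for the ledge.

```bash
python3 -m crank '[{"dp":[2,4,0],"roll":0,"gripper":255},{"dp":[4,8,0],"roll":0,"gripper":255},{"dp":[5,11,0],"roll":0,"gripper":255},{"dp":[5,11,0],"roll":0,"gripper":255},{"dp":[5,11,0],"roll":0,"gripper":255}]' 25; python3 go.py;python3 -m crank '[{"dp":[0,1,0],"roll":0,"gripper":255},{"dp":[0,2,0],"roll":0,"gripper":255},{"dp":[0,2,0],"roll":0,"gripper":255}]' 25; python3 go.py
```

```text
time_s: 11.52
eef_pos: [570.5, -175.3, 86.7]
ee_rot: [0.399, -0.399, 0.584, -0.584]
force: [1.0, 0.4, -1.3]
grip_width: 0.395
t 11.52 pos [ 570.5 -175.3   86.7] yaw -1.942 downness -1.0 F [ 1.   0.4 -1.3] Ftool [-0.78  1.3   0.78] Mtool [0.034 0.021 0.022] grip 0.395 j6 -0.12
time_s: 11.77
eef_pos: [570.6, -175.1, 84.9]
ee_rot: [0.399, -0.399, 0.584, -0.584]
force: [-0.0, 0.1, -1.8]
grip_width: 0.393
t 11.77 pos [ 570.6 -175.1   84.9] yaw -1.942 downness -1.0 F [-0.   0.1 -1.8] Ftool [-0.1   1.77 -0.04] Mtool [ 0.027  0.02  -0.005] grip 0.393 j6 -0.12
```

```bash
python3 -m crank '[{"dp":[0,0.7,0],"roll":0,"gripper":255},{"dp":[0,1.5,0],"roll":0,"gripper":255},{"dp":[0,1.5,0],"roll":0,"gripper":255}]' 25; python3 go.py
```

```text
time_s: 12.02
eef_pos: [570.6, -175.1, 83.4]
ee_rot: [0.399, -0.399, 0.584, -0.584]
force: [0.4, 0.3, -2.6]
grip_width: 0.396
t 12.02 pos [ 570.6 -175.1   83.4] yaw -1.942 downness -1.0 F [ 0.4  0.3 -2.6] Ftool [-0.39  2.62  0.27] Mtool [-0.004 -0.025 -0.063] grip 0.396 j6 -0.12
```

```bash
for i in 1; do python3 -m crank '[{"dp":[0,0.5,0],"roll":0,"gripper":255},{"dp":[0,1,0],"roll":0,"gripper":255},{"dp":[0,1,0],"roll":0,"gripper":255}]' 25 >/dev/null; python3 go.py; python3 -m crank '[{"dp":[0,0.5,0],"roll":0,"gripper":255},{"dp":[0,1,0],"roll":0,"gripper":255},{"dp":[0,1,0],"roll":0,"gripper":255}]' 25 >/dev/null; python3 go.py; done
```

```text
t 12.27 pos [ 570.6 -175.2   82.4] yaw -1.942 downness -1.0 F [-0.2 -0.6 -1.5] Ftool [0.64 1.54 0.09] Mtool [ 0.054  0.031 -0.063] grip 0.393 j6 -0.12
t 12.52 pos [ 570.7 -175.2   81.8] yaw -1.942 downness -1.0 F [-0.2  0.5  1. ] Ftool [-0.38 -1.03 -0.33] Mtool [-0.156  0.016 -0.036] grip 0.394 j6 -0.12
```

Ledge found at TCP z of about 82, as predicted. I'll raise it 1.5 mm and slide under the lip until the wall is felt.

```bash
python3 -m crank '[{"dp":[0,-2,0],"roll":0,"gripper":255},{"dp":[2,-2,0],"roll":0,"gripper":255},{"dp":[4,-2,0],"roll":0,"gripper":255},{"dp":[6,-2,0],"roll":0,"gripper":255},{"dp":[7,-2,0],"roll":0,"gripper":255},{"dp":[7,-2,0],"roll":0,"gripper":255}]' 25 >/dev/null; python3 go.py; python3 -m crank '[{"dp":[1,0,0],"roll":0,"gripper":255},{"dp":[2,0,0],"roll":0,"gripper":255},{"dp":[2,0,0],"roll":0,"gripper":255}]' 25 >/dev/null; python3 go.py;
```

```text
t 13.02 pos [ 567.9 -182.    83.4] yaw -1.942 downness -1.0 F [-1.2  0.  -2.4] Ftool [ 0.38  2.37 -1.1 ] Mtool [0.018 0.035 0.04 ] grip 0.398 j6 -0.13
t 13.27 pos [ 567.4 -183.4   83.5] yaw -1.942 downness -1.0 F [ 1.   1.1 -1.1] Ftool [-1.4   1.08  0.54] Mtool [0.023 0.059 0.294] grip 0.394 j6 -0.14
```

```bash
python3 -m crank '[{"dp":[1,0,0],"roll":0,"gripper":255},{"dp":[2,0,0],"roll":0,"gripper":255},{"dp":[2,0,0],"roll":0,"gripper":255}]' 25 >/dev/null; python3 go.py
```

```text
t 13.52 pos [ 566.7 -185.3   83.5] yaw -1.942 downness -1.0 F [ 1.5  2.3 -2.2] Ftool [-2.71  2.2   0.52] Mtool [0.013 0.057 0.593] grip 0.395 j6 -0.14
```

```bash
python3 -m crank '[{"dp":[1,0,0],"roll":0,"gripper":255},{"dp":[2,0,0],"roll":0,"gripper":255},{"dp":[3,0,0],"roll":0,"gripper":255},{"dp":[4,0,0],"roll":0,"gripper":255},{"dp":[5,0,0],"roll":0,"gripper":255},{"dp":[5,0,0],"roll":0,"gripper":255},{"dp":[5,0,0],"roll":0,"gripper":255}]' 25 >/dev/null; python3 go.py; python3 -m crank '[{"dp":[1,0,0],"roll":0,"gripper":255},{"dp":[2,0,0],"roll":0,"gripper":255},{"dp":[3,0,0],"roll":0,"gripper":255},{"dp":[4,0,0],"roll":0,"gripper":255},{"dp":[5,0,0],"roll":0,"gripper":255},{"dp":[5,0,0],"roll":0,"gripper":255}]' 25 >/dev/null; python3 go.py
```

```text
t 14.1 pos [ 564.8 -190.1   83.5] yaw -1.942 downness -1.0 F [ 1.4  4.4 -0.7] Ftool [-4.65  0.67 -0.27] Mtool [-0.086  0.092  0.824] grip 0.394 j6 -0.15
t 14.6 pos [ 562.9 -194.8   83.5] yaw -1.942 downness -1.0 F [ 0.7  5.6 -1.9] Ftool [-5.51  1.88 -1.38] Mtool [-0.095  0.066  0.992] grip 0.392 j6 -0.16
```

```bash
python3 -m crank '[{"dp":[1,0,0],"roll":0,"gripper":255},{"dp":[2,0,0],"roll":0,"gripper":255},{"dp":[3,0,0],"roll":0,"gripper":255},{"dp":[4,0,0],"roll":0,"gripper":255},{"dp":[5,0,0],"roll":0,"gripper":255},{"dp":[6,0,0],"roll":0,"gripper":255},{"dp":[6,0,0],"roll":0,"gripper":255},{"dp":[6,0,0],"roll":0,"gripper":255}]' 25 >/dev/null; python3 go.py
python3 - <<'E'
from fit import *
import cv2
a=P["scene"]["color"][190:260,200:310,::-1];a=cv2.resize(np.ascontiguousarray(a),None,fx=7,fy=7,interpolation=2)
cv2.imwrite("pics/g7.png",a)
E
for i in 1; do python3 go.py; done
```

```text
t 15.27 pos [ 560.8 -200.1   83.6] yaw -1.942 downness -1.0 F [ 1.6  5.4 -1.7] Ftool [-5.66  1.71 -0.48] Mtool [-0.156  0.078  1.166] grip 0.396 j6 -0.17
t 15.37 pos [ 560.8 -200.1   83.5] yaw -1.942 downness -1.0 F [ 1.5  5.9 -0.3] Ftool [-6.03  0.3  -0.75] Mtool [-0.155  0.071  1.188] grip 0.397 j6 -0.17
```

View pics/g7.png

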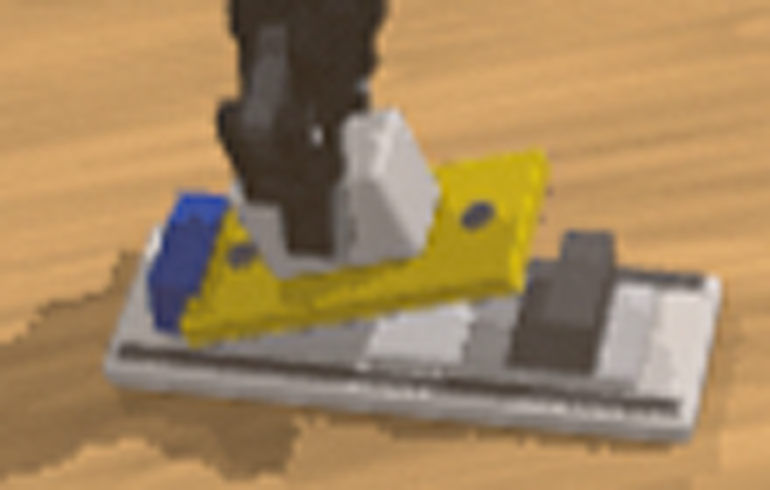

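Picture: plate end under the blue lip at (185,325), blue jaw pushed back, plate's grey end at (525,288) level with the grey lip edge. I'll push a little further and average the force to judge the jaw travel.

```bash
cat >av.py <<'E'
import numpy as np
from rig import ctrl,eyes
from scipy.spatial.transform import Rotation as R
A=[]
for i in range(8):
    eyes.capture("top");s=ctrl.sense();e=s["ee_rot"];M=R.from_quat([*e[1:],e[0]]).as_matrix()
    A.append(np.r_[M.T@s["force"],M.T@s["wrist_torque"],s["eef_pos"]])
A=np.mean(A,0);a=A[6]*.362+A[7]*.9322
print("t",round(s["time_s"],2),"F",A[:3].round(2),"M",A[3:6].round(3),"pos",A[6:].round(1),"along",a.round(1),"d(F)",((-A[0]-3)/.18).round(1))
E
python3 av.py; python3 -m crank '[{"dp":[0.8,1,0],"roll":0,"gripper":255},{"dp":[1.5,2,0],"roll":0,"gripper":255},{"dp":[1.5,2,0],"roll":0,"gripper":255}]' 25 >/dev/null; python3 av.py
```

```text
t 15.77 F [-6.21  0.62 -0.44] M [-0.126  0.096  1.194] pos [ 560.8 -200.1   83.5] along 16.5 d(F) 17.8
t 16.42 F [-6.54 -1.46 -0.38] M [-0.112  0.101  1.151] pos [ 560.5 -201.6   81.9] along 15.0 d(F) 19.7
```

```bash
python3 -m crank '[{"dp":[-1,1,0],"roll":0,"gripper":255},{"dp":[-1.8,2,0],"roll":0,"gripper":255},{"dp":[-2.6,2.8,0],"roll":0,"gripper":255},{"dp":[-2.6,2.8,0],"roll":0,"gripper":255}]' 25 >/dev/null; python3 av.py
```

```text
t 17.15 F [ -6.09 -10.49  -3.78] M [-0.798  0.171  0.726] pos [ 561.7 -199.5   80.3] along 17.4 d(F) 17.2
```

Resistance in the pads is high (about 12 N at the ledge). I'll drop the grip to 20 N so it pivots more easily, and watch.

```bash
python3 -m crank '[{"dp":[0,0,0],"roll":0,"gripper":255},{"dp":[0,0,0],"roll":0,"gripper":255}]' 20 >/dev/null; python3 av.py; python3 -m crank '[{"dp":[0,0.5,0],"roll":0,"gripper":255},{"dp":[0,0.5,0],"roll":0,"gripper":255}]' 20 >/dev/null; python3 av.py
```

```text
t 17.72 F [ -6.35 -10.8   -3.57] M [-0.8    0.186  0.718] pos [ 561.7 -199.5   80.3] along 17.4 d(F) 18.6
t 18.28 F [ -6.21 -12.1   -3.85] M [-0.902  0.173  0.655] pos [ 561.7 -199.5   80. ] along 17.3 d(F) 17.9
```

The pads' friction torque plus the wall push makes this too stiff. I'll back off so the wall force vanishes (tip still under the lip), flatten part way there, and try a softer closure.

```bash
python3 -m crank '[{"dp":[0,-2.5,0],"roll":0,"gripper":255},{"dp":[-3,-3,0],"roll":0,"gripper":255},{"dp":[-6,-3,0],"roll":0,"gripper":255},{"dp":[-9,-3,0],"roll":0,"gripper":255},{"dp":[-12,-3,0],"roll":0,"gripper":255},{"dp":[-15,-3,0],"roll":0,"gripper":255},{"dp":[-17,-3,0],"roll":0,"gripper":255},{"dp":[-17,-3,0],"roll":0,"gripper":255}]' 20 >/dev/null; python3 av.py; python3 -m crank '[{"dp":[-0.7,1,0],"roll":0,"gripper":255},{"dp":[-1.4,2,0],"roll":0,"gripper":255},{"dp":[-2,3,0],"roll":0,"gripper":255},{"dp":[-2,3,0],"roll":0,"gripper":255}]' 20 >/dev/null; python3 av.py
```

```text
t 19.35 F [-2.88 -2.4   1.56] M [ 0.293 -0.024  0.419] pos [ 567.6 -183.6   81.4] along 34.3 d(F) -0.7
t 20.08 F [-3.19 -6.93 -0.12] M [-0.026  0.014  0.217] pos [ 568.3 -181.8   78.9] along 36.3 d(F) 1.1
```

```bash
python3 -m crank '[{"dp":[-0.8,0,0],"roll":0,"gripper":200},{"dp":[-0.8,0,0],"roll":0,"gripper":185},{"dp":[-0.8,0,0],"roll":0,"gripper":185}]' 20 >/dev/null; python3 av.py; python3 -m crank '[{"dp":[-0.5,0.5,0],"roll":0,"gripper":175},{"dp":[-0.8,1,0],"roll":0,"gripper":175},{"dp":[-0.8,1,0],"roll":0,"gripper":175}]' 20 >/dev/null; python3 av.py;python3 go.py
```

```text
t 20.73 F [-2.92 -7.18  0.17] M [-0.032  0.01   0.121] pos [ 568.6 -181.1   78.9] along 37.0 d(F) -0.5
t 21.38 F [-3.36 -7.46  0.27] M [-0.052  0.018  0.159] pos [ 568.9 -180.3   77.9] along 37.9 d(F) 2.0
t 21.38 pos [ 568.9 -180.3   77.9] yaw -1.942 downness -1.0 F [1.3 3.4 7.1] Ftool [-3.62 -7.09 -0.03] Mtool [-0.049  0.013  0.169] grip 0.397 j6 -0.13
```

```bash
python3 -m crank '[{"dp":[0,0,0],"roll":0,"gripper":168},{"dp":[0,0,0],"roll":0,"gripper":168}]' 20 >/dev/null; python3 av.py; python3 -m crank '[{"dp":[0,0,0],"roll":0,"gripper":163},{"dp":[0,0,0],"roll":0,"gripper":163}]' 20 >/dev/null; python3 av.py;python3 go.py|cut -c1-40
```

```text
t 21.95 F [-3.17 -7.48 -0.11] M [-0.041  0.019  0.178] pos [ 568.9 -180.3   77.9] along 37.9 d(F) 0.9
t 22.52 F [-2.89 -7.55 -0.28] M [-0.055  0.021  0.166] pos [ 568.9 -180.3   77.9] along 37.9 d(F) -0.6
t 22.52 pos [ 568.9 -180.3   77.9] yaw -
```

```bash
python3 -m crank '[{"dp":[0,-1,0],"roll":0,"gripper":255},{"dp":[1,-1,0],"roll":0,"gripper":255},{"dp":[2.5,-1,0],"roll":0,"gripper":255},{"dp":[4,-1,0],"roll":0,"gripper":255},{"dp":[5.5,-1,0],"roll":0,"gripper":255},{"dp":[7,-1,0],"roll":0,"gripper":255},{"dp":[8.5,-1,0],"roll":0,"gripper":255},{"dp":[10,-1,0],"roll":0,"gripper":255},{"dp":[10,-1,0],"roll":0,"gripper":255}]' 20 >/dev/null; python3 av.py
```

```text
t 23.67 F [-4.63 -3.91 -0.41] M [-0.149  0.07   0.647] pos [ 565.  -189.4   78.2] along 28.0 d(F) 9.0
```

```bash
python3 -m crank '[{"dp":[-0.5,1,0],"roll":0,"gripper":255},{"dp":[-1,2,0],"roll":0,"gripper":255},{"dp":[-1.5,3,0],"roll":0,"gripper":255},{"dp":[-1.5,3,0],"roll":0,"gripper":255}]' 20 >/dev/null; python3 av.py;  python3 -m crank '[{"dp":[-0.4,0.5,0],"roll":0,"gripper":255},{"dp":[-0.8,1,0],"roll":0,"gripper":255},{"dp":[-0.8,1,0],"roll":0,"gripper":255}]' 20 >/dev/null; python3 av.py
```

```text
t 24.4 F [-4.87 -8.85 -2.42] M [-0.495  0.103  0.462] pos [ 565.7 -188.1   75.8] along 29.4 d(F) 10.4
t 25.05 F [-4.84 -8.93 -2.57] M [-0.528  0.14   0.449] pos [ 566.  -187.3   74.8] along 30.2 d(F) 10.2
```

```bash
python3 -m crank '[{"dp":[1,-0.5,0],"roll":0,"gripper":255},{"dp":[2.5,-0.8,0],"roll":0,"gripper":255},{"dp":[4,-0.8,0],"roll":0,"gripper":255},{"dp":[5.5,-0.8,0],"roll":0,"gripper":255},{"dp":[7,-0.8,0],"roll":0,"gripper":255},{"dp":[8.5,-0.8,0],"roll":0,"gripper":255},{"dp":[10,-0.8,0],"roll":0,"gripper":255},{"dp":[10,-0.8,0],"roll":0,"gripper":255}]' 20 >/dev/null; python3 av.py
```

```text
t 26.12 F [-6.29 -4.55 -0.79] M [-0.11   0.095  0.924] pos [ 562.4 -196.4   75.1] along 20.6 d(F) 18.3
```

```bash
python3 -m crank '[{"dp":[-0.4,1,0],"roll":0,"gripper":255},{"dp":[-0.9,2,0],"roll":0,"gripper":255},{"dp":[-1.3,3,0],"roll":0,"gripper":255},{"dp":[-1.3,3,0],"roll":0,"gripper":255}]' 20 >/dev/null; python3 av.py
```

```text
t 26.85 F [-6.55 -9.76 -1.98] M [-0.431  0.12   0.71 ] pos [ 563.  -195.2   72.7] along 21.8 d(F) 19.7
```

```bash
python3 -m crank '[{"dp":[-0.5,1,0],"roll":0,"gripper":255},{"dp":[-1,2,0],"roll":0,"gripper":255},{"dp":[-1.6,3,0],"roll":0,"gripper":255},{"dp":[-1.6,3,0],"roll":0,"gripper":255}]' 20 >/dev/null; python3 av.py;python3 - <<'E'
from fit import *
import cv2
a=P["scene"]["color"][190:260,200:310,::-1];a=cv2.resize(np.ascontiguousarray(a),None,fx=7,fy=7,interpolation=2)
cv2.imwrite("pics/g8.png",a)
E
```

```text
t 27.58 F [-6.26 -8.87 -1.26] M [-0.281  0.101  0.719] pos [ 563.7 -193.8   69.7] along 23.4 d(F) 18.1
```

View pics/g8.png

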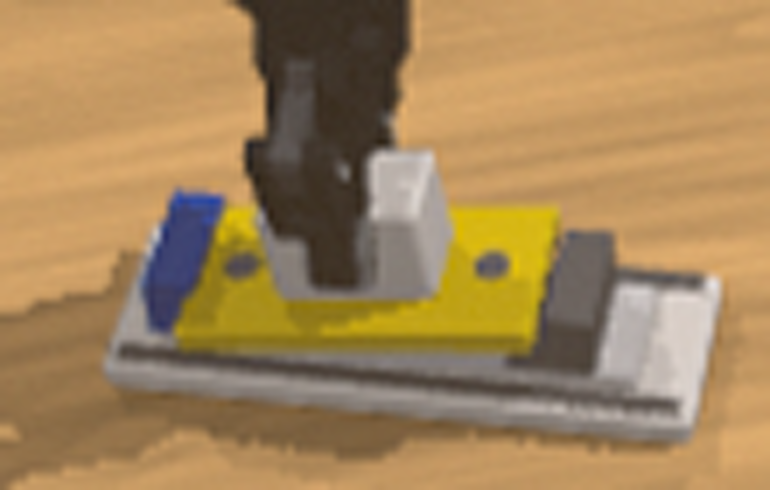

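Picture: tilt is down to about 5°, with the plate's grey end (540,345) passing just inside the grey lip (545,310). Fx puts the blue jaw 18 mm out. Continuing down.

```bash
python3 -m crank '[{"dp":[-0.2,1,0],"roll":0,"gripper":255},{"dp":[-0.6,2,0],"roll":0,"gripper":255},{"dp":[-1.1,3,0],"roll":0,"gripper":255},{"dp":[-1.1,3,0],"roll":0,"gripper":255}]' 20 >/dev/null; python3 av.py
```

```text
t 28.42 F [-6.49 -8.04 -0.6 ] M [-0.162  0.068  0.707] pos [ 564.2 -192.8   66.6] along 24.5 d(F) 19.4
```

```bash
python3 -m crank '[{"dp":[-0.4,1,0],"roll":0,"gripper":255},{"dp":[-0.9,2,0],"roll":0,"gripper":255},{"dp":[-1.5,3,0],"roll":0,"gripper":255},{"dp":[-1.5,3,0],"roll":0,"gripper":255}]' 20 >/dev/null; python3 av.py
```

```text
t 29.15 F [-6.39 -7.13 -0.41] M [-0.072  0.069  0.723] pos [ 564.8 -191.4   63.6] along 26.0 d(F) 18.9
```

```bash
python3 -m crank '[{"dp":[-0.3,0.6,0],"roll":0,"gripper":255},{"dp":[-0.5,1.2,0],"roll":0,"gripper":255},{"dp":[-0.5,1.2,0],"roll":0,"gripper":255}]' 20 >/dev/null; python3 av.py
```

```text
t 29.8 F [-6.75 -7.93 -0.37] M [-0.118  0.063  0.693] pos [ 565.  -191.    62.5] along 26.5 d(F) 20.8
```

```bash
python3 -m crank '[{"dp":[-0.3,0.5,0],"roll":0,"gripper":255},{"dp":[-0.7,1,0],"roll":0,"gripper":255},{"dp":[-0.7,1,0],"roll":0,"gripper":255}]' 20 >/dev/null; python3 av.py
```

```text
t 30.45 F [ -5.73 -12.71  -2.33] M [-0.526  0.088  0.5  ] pos [ 565.3 -190.5   62. ] along 27.0 d(F) 15.2
```

It has bottomed on both ledges, so it's flat. I'll ease the down force and let it travel back towards grey.

```bash
python3 -m crank '[{"dp":[0,-1.5,0],"roll":0,"gripper":255},{"dp":[-1,-2.2,0],"roll":0,"gripper":255},{"dp":[-2,-2.2,0],"roll":0,"gripper":255},{"dp":[-3,-2.2,0],"roll":0,"gripper":255},{"dp":[-4,-2.2,0],"roll":0,"gripper":255},{"dp":[-5,-2.2,0],"roll":0,"gripper":255},{"dp":[-6,-2.2,0],"roll":0,"gripper":255},{"dp":[-7,-2.2,0],"roll":0,"gripper":255},{"dp":[-7,-2.2,0],"roll":0,"gripper":255}]' 20 >/dev/null; python3 av.py; python3 -m crank '[{"dp":[-1,0,0],"roll":0,"gripper":255},{"dp":[-2,0,0],"roll":0,"gripper":255},{"dp":[-3,0,0],"roll":0,"gripper":255},{"dp":[-4,0,0],"roll":0,"gripper":255},{"dp":[-5,0,0],"roll":0,"gripper":255},{"dp":[-6,0,0],"roll":0,"gripper":255},{"dp":[-6,0,0],"roll":0,"gripper":255}]' 20 >/dev/null; python3 av.py
```

```text
t 31.6 F [-3.67  1.75  4.03] M [ 0.753 -0.02   0.644] pos [ 567.5 -184.1   62.8] along 33.8 d(F) 3.7Traceback (most recent call last):
  File "av.py", line 6, in <module>
    eyes.capture("top");s=ctrl.sense();e=s["ee_rot"];M=R.from_quat([*e[1:],e[0]]).as_matrix()
    ~~~~~~~~~~~~^^^^^^^
ValueError: 200 camera calls are used up
```

```bash
python3 go.py; python3 -m crank '[{"dp":[0,0,0],"roll":0,"gripper":255}]' 20 >/dev/null; python3 go.py
```

```text
t 32.18 pos [ 569.5 -178.2   63. ] yaw -1.942 downness -1.0 F [ 4.1 -1.6 -4.4] Ftool [-0.    4.39  4.36] Mtool [ 0.832  0.111 -0.02 ] grip 0.392 j6 -0.13
t 32.27 pos [ 569.4 -178.3   63. ] yaw -1.942 downness -1.0 F [ 4.  -1.7 -4.1] Ftool [0.19 4.09 4.33] Mtool [ 0.92   0.135 -0.014] grip 0.395 j6 -0.13
```

Fx is now about 0: both springs carry the plate, and its position matches 6 mm out on each side. The cameras are used up, so the rest is by feel. I'll relax the leftover lateral and vertical load, then open.

```bash
python3 -m crank '[{"dp":[0,0.5,0.6],"roll":0,"gripper":255},{"dp":[0,0.8,1.1],"roll":0,"gripper":255},{"dp":[0,0.8,1.1],"roll":0,"gripper":255}]' 20 >/dev/null; python3 go.py
```

```text
t 32.52 pos [ 569.8 -178.3   62.5] yaw -1.942 downness -1.0 F [-2.8  0.5  4.6] Ftool [ 0.57 -4.63 -2.76] Mtool [-0.579  0.199 -0.228] grip 0.394 j6 -0.13
```

```bash
python3 -m crank '[{"dp":[0,-0.3,-0.4],"roll":0,"gripper":255},{"dp":[0,-0.3,-0.4],"roll":0,"gripper":255}]' 20 >/dev/null; python3 go.py
```

```text
t 32.68 pos [ 569.7 -178.3   62.5] yaw -1.942 downness -1.0 F [-1.4  1.5  2.5] Ftool [-0.86 -2.46 -1.85] Mtool [-0.458  0.163 -0.233] grip 0.397 j6 -0.13
```

```bash
python3 -m crank '[{"dp":[0,-0.3,-0.3],"roll":0,"gripper":145},{"dp":[0,-0.3,-0.3],"roll":0,"gripper":130},{"dp":[0,-0.3,-0.3],"roll":0,"gripper":110},{"dp":[0,-0.3,-0.3],"roll":0,"gripper":90},{"dp":[0,-0.3,-0.3],"roll":0,"gripper":70},{"dp":[0,-0.3,-0.3],"roll":0,"gripper":70}]' 20 >/dev/null; python3 go.py; python3 -m crank '[{"dp":[0,0,0],"roll":0,"gripper":70},{"dp":[0,0,0],"roll":0,"gripper":70}]' >/dev/null; python3 go.py
```

```text
t 33.18 pos [ 569.8 -178.4   62.8] yaw -1.942 downness -1.0 F [-0.7 -0.8  0.7] Ftool [ 0.96 -0.7  -0.34] Mtool [0.054 0.036 0.05 ] grip 0.722 j6 -0.13
t 33.35 pos [ 569.8 -178.4   62.8] yaw -1.942 downness -1.0 F [-0.  -0.6 -0.4] Ftool [0.57 0.36 0.18] Mtool [ 0.007 -0.008 -0.041] grip 0.725 j6 -0.13
```

Released with no force on the hand. Retreating straight up and handing in.

```bash
python3 -m crank '[{"dp":[0,-10,0],"roll":0,"gripper":70},{"dp":[0,-30,0],"roll":0,"gripper":70},{"dp":[0,-60,0],"roll":0,"gripper":70},{"dp":[0,-90,0],"roll":0,"gripper":70},{"dp":[0,-120,0],"roll":0,"gripper":70},{"dp":[0,-120,0],"roll":0,"gripper":70},{"dp":[0,-120,0],"roll":0,"gripper":70}]' >/dev/null; python3 go.py; python3 -c "from rig import ctrl;print(ctrl.finish_job())"
```

```text
t 33.93 pos [ 570.3 -178.6  185. ] yaw -1.942 downness -1.0 F [-0.9 -0.2 -0.9] Ftool [ 0.54  0.86 -0.77] Mtool [-0.019  0.03   0.026] grip 0.727 j6 -0.13
the job is handed in; nothing more can be done
None
```

I clipped the night-light into the cradle and handed the job in at about 34 s. By feel it is seated flat under both lips, but I could not confirm that with a final picture.

**How it went**
- **Tilt:** the moves could not tilt the tool. I pressed the light's end against the end face of the fixed base with about 6–7 N and lifted, so it pivoted to about 18° in the pads.
- **Insertion:** I felt for the blue ledge, slid the plate's end under the blue lip and pushed that jaw back to about 18–20 mm, judged from both force and position.
- **First attempt at lowering:** it met too much friction, with about 14 N on the ledge. I backed off, flattened it part way and pushed in again.
- **Seating:** I lowered it until both ledges took the load, moved it back until the two springs balanced, then opened the fingers.

**Last checks**
- **Springs:** before opening, the force along the cradle was about zero, at a position matching 6 mm out on each jaw.
- **Height:** the push-back force jumped at TCP z of about 62, where the plate should lie flat.
- **Release:** after opening and after retreating, the hand felt no force beyond noise.
- **Peak load on the cradle:** about 15–16 N, below the 20 N limit but higher than I wanted. It came while forcing the pivot.

**Not confirmed**
- **No final picture:** averaging the force readings used up the 200 camera calls. The last picture was at about 5° tilt, with the plate's grey end passing just inside the grey lip. Squareness and the final fit are not confirmed by sight.
- **Leftover sideways load:** about 4 N and some vertical load appeared before opening. I relaxed it to about 2–2.5 N first.

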